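# Load the lab shaker with its conical flasks

### The arm

A 6-joint arm with a two-finger parallel gripper is mounted at the origin on the work surface. World frame = base frame: x ahead of the robot, y to its left, z up, the work surface at z = 0. Lengths are in m, angles in degrees, forces in N, time in s.
With the tool pointing down it reaches from about 0.35 to 0.875 m from the base axis. Payload 4.2 kg.
Tool frame: the origin (TCP) lies on the front face of the gripper's body, between the roots of the fingers; the fingertips stand 70 mm ahead of it and the grasp point (between the pads) lies 51 mm ahead of it; x points along the fingers, y is the direction in which the jaws open and shut, and the axes are right-handed (so a half turn about x gives the same grasp; the last joint's range is limited). The gripper opens to 87 mm and grips with 3 to 60 N. Pads are 19 mm wide; open, the fingers measure 117 mm over their backs; the gripper's body (75 mm by 190 mm) begins 51 mm behind the grasp point.
Start: joints at [-52.563, 22.042, 0.453, 0, -68.411, -14.817], TCP at [0.24, -0.577, 0.292] pointing down, gripper open.
Joint ranges: [-179.83, 179.83], [-69.29, 118.12], [-61.27, 80.66], [-181.25, 117.63], [-171.15, -9.14], [-177.46, 177.46]. Speed limits (degrees/s): [159.86, 159.86, 180, 180, 180, 180].

### API

Orientations are given as a 3x3 rotation matrix whose columns are the frame's x, y, z axes.
In Python, from station import r, viewer, spotter gives the robot as it stands.
- The arm moves only by the tool move_arm, never from a script. Its argument "series" is a list that holds one entry, the list of rows, each a list of 7 numbers: the turn, a rotation vector about the world's x, y, z scaled (see below), then the shift along the world's x, y, z scaled (see below), then the opening, from 0 (shut) to 1 (fully open). A call has 1 to 20 rows; each row shifts and turns the pose as measured when the row begins; what a row does not reach is not made up. The controller multiplies each number of a shift by 60 mm and each number of a turn by 8 degrees. A row lasts 1/8 s, in which the tool goes at most 62.5 mm and 10.7 degrees, less where a joint would pass 70% of its speed; a pose out of reach is approached as far as the arm can. A call with a number of a shift or a turn outside -1 to 1 is refused whole. A call with a gripper value outside its range is refused whole. The fingers move at their own pace and stop on an object; the grip force is fixed at half the most. Time passes only in rows, so rows that do not move let the fingers close. It gives the time, the measured TCP pose, the force and the opening at its end, in the units of the state.
- r.sense(): the state, without advancing time (a new reading comes with each control period).
- viewer.capture(name): name is "side" or "top"; returns (picture, depth): 420x560x3 uint8, red, green, blue; 420x560 float32, m along the optical axis (not along the pixel's ray), 0 where there is no reading.
- viewer.camera_params(name): a dict with "mtx" (3x3 intrinsics, pixels), "pose" (4x4, takes a point from camera to world coordinates). Camera axes: x right, y down, z forward; pixel columns grow to the right and rows downward; lengths in m; the calibration is good to about 2 mm. A picture is of the moment at which its call begins. camera_params takes no time and is no camera call.
- r.finish_job(): hands the job in, once; it reports no verdict.
Trained networks look in the newest picture that a camera, given by its name, has taken for a name from the list of things; names that differ only in an ending like _2 or _b are one class to them, and where a whole thing is asked for, a point or a joint stands for the part that bears it (a point fixed in the world has none). Each returns a list of dicts, best first, with "conf" (0 to 1); they miss things now and then, are a little off and sometimes report something else, mostly with a low value. They report only what shows in the picture. A call takes as long as a camera call. They do not tell look-alikes from the thing itself.
- spotter.find_in(camera, name): "centre" ([column, row] in pixels, amid what is visible of it).
- spotter.trace(camera, name): "mask" (420x560 bool, what is visible of it) and "centre" ([column, row] in pixels, amid what is visible of it).
The state is a dict: "time_s": time; "joints": joint angles; "joint_velocities": joint speeds; "effort": joint torques, N m; "tcp_pos": TCP position; "ee_rot": TCP orientation; "wrist_force": force on the tool from outside, world axes, zero at the start; "moment": the same for the moment, N m; "gripper_width": opening from 0.0 (shut) to 1.0 (fully open).
Only numpy, scipy, OpenCV 4.12 (cv2) and the standard library are available. Lean on these libraries where they do the work, as an engineer would, in place of code of your own. Each camera call takes 0.05 s, during which the arm holds its last target.

### The job

Load the shaker: pick out the four capped conical flasks from among the glassware on the bench and set each one upright in the flask clamp on the shaker's platform that is made for its base size, fully down on the clamp's seat. Keep the flasks upright and set them down gently, not dropped, and leave the beaker and the brown bottle standing where they are.

Things in the scene. Friction and masses are not known exactly. Their poses are not given: they have to be found in the camera images.
- flask_25_mid (a point): centre (half-way up) of the smallest of four loose capped conical flasks: milky-white plastic, flat base 42 mm across, 82 mm high in all, 50 g. Sides narrow to a 25 mm neck (12 mm long) under a ribbed blue screw cap 33 mm across, 22 mm high, fixed on, to grip by: its middle is 30 mm above this point, the base 41 mm below. z up
- flask_50_mid (a point): centre (half-way up) of the second smallest of four loose capped conical flasks: milky-white plastic, flat base 51 mm across, 96 mm high in all, 70 g. Sides narrow to a 25 mm neck (12 mm long) under a ribbed blue screw cap 33 mm across, 22 mm high, fixed on, to grip by: its middle is 37 mm above this point, the base 48 mm below. z up
- flask_100_mid (a point): centre (half-way up) of the second largest of four loose capped conical flasks: milky-white plastic, flat base 64 mm across, 116 mm high in all, 100 g. Sides narrow to a 25 mm neck (12 mm long) under a ribbed blue screw cap 33 mm across, 22 mm high, fixed on, to grip by: its middle is 47 mm above this point, the base 58 mm below. z up
- flask_250_mid (a point): centre (half-way up) of the largest of four loose capped conical flasks: milky-white plastic, flat base 85 mm across, 150 mm high in all, 180 g. Sides narrow to a 33 mm neck (12 mm long) under a ribbed blue screw cap 41 mm across, 24 mm high, fixed on, to grip by: its middle is 63 mm above this point, the base 75 mm below. z up
- clamp_25_seat (a point): centre of the seat (top of the base disc) of the smallest of four steel flask clamps fixed on the shaker's platform, for the 42 mm flask base: six upright fingers, 49 mm across inside, straight for 22 mm above the seat, then flared outwards to tips 29 mm above it, 65 mm across. z up. Seat 4 mm above the platform, 79 mm above the bench; next clamps 130 mm away
- clamp_50_seat (a point): centre of the seat (top of the base disc) of the second smallest of four steel flask clamps fixed on the shaker's platform, for the 51 mm flask base: six upright fingers, 58 mm across inside, straight for 22 mm above the seat, then flared outwards to tips 29 mm above it, 74 mm across. z up. Seat 4 mm above the platform, 79 mm above the bench; next clamps 130 mm away
- clamp_100_seat (a point): centre of the seat (top of the base disc) of the second largest of four steel flask clamps fixed on the shaker's platform, for the 64 mm flask base: six upright fingers, 71 mm across inside, straight for 22 mm above the seat, then flared outwards to tips 29 mm above it, 87 mm across. z up. Seat 4 mm above the platform, 79 mm above the bench; next clamps 130 mm away
- clamp_250_seat (a point): centre of the seat (top of the base disc) of the largest of four steel flask clamps fixed on the shaker's platform, for the 85 mm flask base: six upright fingers, 92 mm across inside, straight for 22 mm above the seat, then flared outwards to tips 29 mm above it, 108 mm across. z up. Seat 4 mm above the platform, 79 mm above the bench; next clamps 130 mm away
- beaker_mid (a point): centre (half-way up) of a clear glass beaker, 70 mm across, 95 mm high, loose among the flasks; to be left standing. The shaker right ahead of the robot is a white box 0.34 m long, 0.29 m wide with a square aluminium platform of 280 mm, its top 75 mm above the bench
- bottle_mid (a point): centre (half-way up) of a brown glass bottle with a blue cap, 70 mm across, 140 mm high, loose among the flasks; to be left standing. Flasks, beaker and bottle stand 100 mm or more apart, centre to centre, at both sides of the shaker. Other things near them are lower than 50 mm; taller equipment is only along the far edge and outer sides
Not all that is in view belongs to the job. Leave any purple look-alike of the part that bears flask_250_mid alone. Leave any red look-alike of the part that bears flask_25_mid alone.

How it is judged (in metres and radians):
At the end, for the whole second after the job is handed in: Each of the four flasks stands in the clamp of its own size: axis within 8 mm of the clamp's, base on the seat within 4 mm, upright within 0.1 rad, released and at rest. The beaker and the brown bottle still stand within 30 mm of where they were (horizontal distance between flask_25_mid and clamp_25_seat below 0.008 m and z of flask_25_mid in the frame of clamp_25_seat between 0.037 and 0.045 m and angle between each of flask_25_mid, flask_50_mid, flask_100_mid, flask_250_mid, beaker_mid, bottle_mid's own z axis and vertical below 0.1 rad and linear speed of each of flask_25, flask_50, flask_100, flask_250 below 0.02 m/s and horizontal distance between flask_50_mid and clamp_50_seat below 0.008 m and z of flask_50_mid in the frame of clamp_50_seat between 0.044 and 0.052 m and horizontal distance between flask_100_mid and clamp_100_seat below 0.008 m and z of flask_100_mid in the frame of clamp_100_seat between 0.054 and 0.062 m and horizontal distance between flask_250_mid and clamp_250_seat below 0.008 m and z of flask_250_mid in the frame of clamp_250_seat between 0.071 and 0.079 m and distance of each of beaker_mid, bottle_mid from where it was at the start of the episode below 0.03 m); the robot touches nothing.
It fails at once if a flask is tipped over (leans more than 40 degrees) (angle between any of flask_25_mid, flask_50_mid, flask_100_mid, flask_250_mid's own z axis and vertical above 0.7 rad).
It fails at once if a flask is dropped into its clamp (comes down the last 30 mm faster than 0.6 m/s) ((horizontal distance between flask_25_mid and clamp_25_seat below 0.02 m and z of flask_25_mid in the frame of clamp_25_seat below 0.071 m and linear speed of flask_25 above 0.6 m/s) or (horizontal distance between flask_50_mid and clamp_50_seat below 0.02 m and z of flask_50_mid in the frame of clamp_50_seat below 0.078 m and linear speed of flask_50 above 0.6 m/s) or (horizontal distance between flask_100_mid and clamp_100_seat below 0.02 m and z of flask_100_mid in the frame of clamp_100_seat below 0.088 m and linear speed of flask_100 above 0.6 m/s) or (horizontal distance between flask_250_mid and clamp_250_seat below 0.02 m and z of flask_250_mid in the frame of clamp_250_seat below 0.105 m and linear speed of flask_250 above 0.6 m/s)).
It fails at once if the beaker is pushed more than 30 mm from its place or tipped (distance of beaker_mid from where it was at the start of the episode above 0.03 m or angle between beaker_mid's own z axis and vertical above 0.35 rad).
It fails at once if the brown bottle is pushed more than 30 mm from its place or tipped (distance of bottle_mid from where it was at the start of the episode above 0.03 m or angle between bottle_mid's own z axis and vertical above 0.35 rad).
It also fails if it takes over 96 s, if anything falls off the work surface, if the arm or the gripper's body presses on something with over 40 N, if the wrist force passes 120 N, or if a joint passes its speed limit or range.

## Working session

There is one attempt and no reset: what is moved stays moved. The work goes in short steps, Python scripts to look and compute and a tool call to move; the robot and the scene stay as the last step left them, time stands still between calls to the robot, and variables do not carry over. Pictures are saved under pics/ and viewed, and the job is handed in when it is done.

Besides the shell and the picture viewer there is one more tool, called after "Emit:" by a JSON object that holds its "api" and its "payload", one argument or row to a line. move_arm: Moves the arm, as the interface text tells. Its arguments: {"type":"object","properties":{"series":{"type":"array","items":{"type":"array","items":{"type":"array","items":{"type":"number","minimum":-1,"maximum":1}}}}},"required":["series"]}

```bash
mkdir -p pics; ls
python3 - <<'E'
from station import r,viewer,spotter
import cv2,numpy as np
s=r.sense();print(s)
for n in("side","top"):
    p,d=viewer.capture(n); cv2.imwrite(f"pics/{n}0.png",p[:,:,::-1]); np.savez(f"{n}0.npz",p=p,d=d)
    c=viewer.camera_params(n);print(n,np.round(c["mtx"],1).tolist(),np.round(c["pose"],3).tolist())
E
```

```text
pics
{'time_s': 0.0, 'joints': array([-5.25616505e+01,  2.20919247e+01,  3.81603031e-01, -3.03355487e-02,
       -6.84109726e+01, -1.48167269e+01]), 'joint_velocities': array([ 0.07707175, -0.00028804,  0.00472201,  0.06795129, -0.02040176,
        0.04794013]), 'effort': array([ 1.06101163e-04, -3.90668607e+01,  1.87402475e+01,  4.21958104e+00,
        1.10075998e-02, -1.95761872e-04]), 'tcp_pos': array([ 0.24026632, -0.57649696,  0.29115615]), 'ee_rot': array([[-8.96000780e-04, -3.84462416e-01,  9.23140210e-01],
       [ 1.98014361e-03,  9.23138089e-01,  3.84463454e-01],
       [-9.99997638e-01,  2.17242974e-03, -6.58416514e-05]]), 'wrist_force': array([0.04965731, 0.11744648, 0.56116721]), 'moment': array([0.01969205, 0.00077876, 0.04093256]), 'gripper_width': 0.9997765411860948}
side [[413.7, 0.0, 283.3], [0.0, 413.7, 210.7], [0.0, 0.0, 1.0]] [[-0.82, -0.382, 0.426, 0.03], [-0.572, 0.573, -0.587, 0.7], [-0.019, -0.725, -0.688, 0.871], [0.0, 0.0, 0.0, 1.0]]
top [[391.7, 0.0, 285.1], [0.0, 391.7, 210.9], [0.0, 0.0, 1.0]] [[0.014, -0.995, 0.1, 0.431], [-1.0, -0.014, 0.003, -0.0], [-0.001, -0.1, -0.995, 1.211], [0.0, 0.0, 0.0, 1.0]]
```

View pics/side0.png

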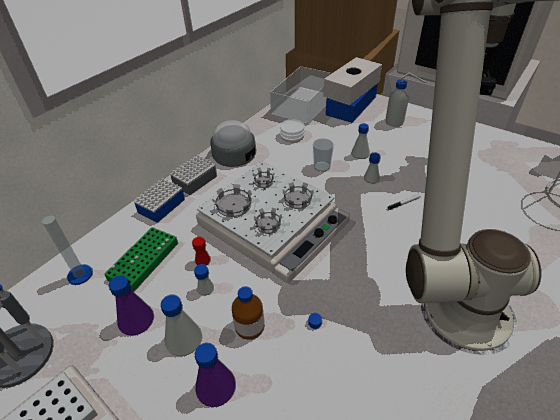

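View pics/top0.png

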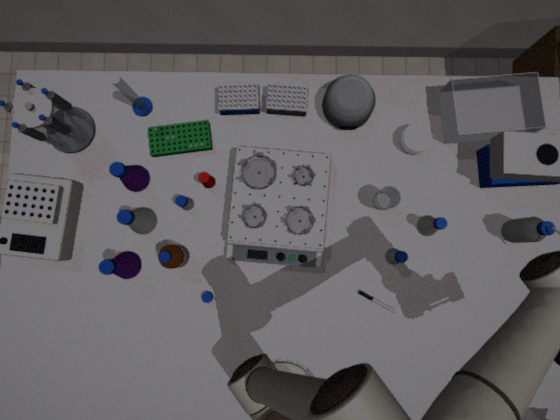

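```bash
cat > h.py <<'E'
import numpy as np,cv2
from station import r,viewer,spotter
def params(n):
    c=viewer.camera_params(n);return np.array(c["mtx"]),np.array(c["pose"])
def unproj(n,u,v,d):
    K,T=params(n);u,v,d=map(np.asarray,(u,v,d))
    P=np.stack([(u-K[0,2])/K[0,0]*d,(v-K[1,2])/K[1,1]*d,d],-1)
    return P@T[:3,:3].T+T[:3,3]
def atz(n,u,v,z):
    K,T=params(n);ray=T[:3,:3]@np.array([(u-K[0,2])/K[0,0],(v-K[1,2])/K[1,1],1.])
    return T[:3,3]+ray*(z-T[2,3])/ray[2]
def proj(n,P):
    K,T=params(n);q=(np.asarray(P)-T[:3,3])@T[:3,:3];q=q@K.T;return q[...,:2]/q[...,2:]
E
python3 - <<'E'
from h import *
names=["flask_25_mid","flask_50_mid","flask_100_mid","flask_250_mid","clamp_25_seat","clamp_50_seat","clamp_100_seat","clamp_250_seat","beaker_mid","bottle_mid"]
for c in("top","side"):
  for n in names:
    print(c,n,[(np.round(x["centre"]).tolist(),round(x["conf"],2)) for x in spotter.find_in(c,n)][:6])
E
```

```text
top flask_25_mid [([183.0, 201.0], 0.74)]
top flask_50_mid [([393.0, 256.0], 0.85)]
top flask_100_mid [([433.0, 223.0], 0.97)]
top flask_250_mid [([129.0, 174.0], 0.95), ([138.0, 223.0], 0.84), ([121.0, 264.0], 0.56)]
top clamp_25_seat [([305.0, 172.0], 0.6)]
top clamp_50_seat [([255.0, 213.0], 0.75)]
top clamp_100_seat [([300.0, 223.0], 0.85)]
top clamp_250_seat [([256.0, 172.0], 0.68), ([298.0, 223.0], 0.55)]
top beaker_mid [([390.0, 196.0], 0.71)]
top bottle_mid [([176.0, 253.0], 0.75)]
side flask_25_mid [([205.0, 279.0], 0.72)]
side flask_50_mid [([373.0, 170.0], 0.6)]
side flask_100_mid [([359.0, 144.0], 0.65), ([249.0, 317.0], 0.4), ([234.0, 205.0], 0.35)]
side flask_250_mid [([179.0, 332.0], 0.85), ([131.0, 309.0], 0.69), ([214.0, 379.0], 0.57), ([296.0, 197.0], 0.23)]
side clamp_25_seat [([262.0, 177.0], 0.79)]
side clamp_50_seat [([266.0, 222.0], 0.65)]
side clamp_100_seat [([374.0, 169.0], 0.19)]
side clamp_250_seat [([236.0, 204.0], 0.77)]
side beaker_mid [([322.0, 151.0], 0.64)]
side bottle_mid [([247.0, 315.0], 0.89)]
```

Run:
```python
from h import *
D={n:np.load(n+"0.npz") for n in("top","side")}
H={"25":.082,"50":.096,"100":.116,"250":.150,"bottle":.14}
A={"top":{"25":(183,201),"50":(398,256),"100":(438,223),"250":(128,217),"bottle":(167,257)},
"side":{"25":(202,270),"50":(374,159),"100":(362,129),"250":(172,303),"bottle":(245,295)}}
vv,uu=np.mgrid[:420,:560]
for c in D:
  p=D[c]["p"].astype(int);d=D[c]["d"];W=unproj(c,uu,vv,d)
  blue=(p[:,:,2]>p[:,:,0]+40)&(p[:,:,2]>p[:,:,1]+15)
  for k,(u,v) in A[c].items():
    m=blue&(np.hypot(uu-u,vv-v)<16)
    n_,lab,st,cen=cv2.connectedComponentsWithStats(m.astype(np.uint8))
    i=1+np.argmax(st[1:,4]);m=lab==i
    P=W[m&(d>0)];z=P[:,2];t=P[z>H[k]-.006]
    ms=proj(c,[0,0,0])
    r_=.0165 if k!="250" else .0205
    mid=(t.min(0)+t.max(0))/2
    # silhouette: project cap cylinder fit
    from scipy.optimize import minimize
    hh=.022 if k!="250" else .024
    th=np.linspace(0,2*np.pi,40)
    obs=m
    bu,bv=int(cen[i][0]),int(cen[i][1])
    sub=cv2.resize(m[bv-20:bv+20,bu-20:bu+20].astype(np.float32),None,fx=8,fy=8,interpolation=cv2.INTER_LINEAR)>.5
    def mask(xy):
      pts=np.concatenate([np.stack([xy[0]+r_*np.cos(th),xy[1]+r_*np.sin(th),0*th+zz],1) for zz in(H[k],H[k]-hh)])
      q=proj(c,pts);h=cv2.convexHull(((q-[bu-20,bv-20]+.5)*8).astype(np.float32)).astype(np.int32)
      im=np.zeros((320,320),np.uint8);cv2.fillConvexPoly(im,h,1);return im>0
    x0=t.mean(0)[:2]
    f=lambda xy:1-(mask(xy)&sub).sum()/(mask(xy)|sub).sum()
    best=minimize(f,x0,method="Nelder-Mead",options=dict(initial_simplex=[x0,x0+[.006,0],x0+[0,.006]]))
    print(c,k,m.sum(),"ztop",np.round(np.percentile(z,[50,95]),3),"mean",np.round(t.mean(0)[:2],4),"mid",np.round(mid[:2],4),"sil",np.round(best.x,4),round(best.fun,2))
  # upscale platform
  if c=="top": x=p[140:270,215:345]
  else: x=p[155:255,185:345]
  cv2.imwrite(f"pics/plat_{c}.png",cv2.resize(x.astype(np.uint8)[:,:,::-1],None,fx=4.5,fy=4.5,interpolation=cv2.INTER_CUBIC))
  if c=="top":
   m=(W[:,:,2]>.09)&(W[:,:,2]<.115)&(d>0)&(uu>225)&(uu<335)&(vv>140)&(vv<262)
   np.save("top_f.npy",W[m]);
  else:
   m=(W[:,:,2]>.09)&(W[:,:,2]<.115)&(d>0)&(uu>190)&(uu<345)&(vv>155)&(vv<255)
   np.save("side_f.npy",W[m])
  print(c,"fingers pts",m.sum(), W[m].min(0),W[m].max(0))
```

```text
top 25 103 ztop [0.083 0.086] mean [0.5711 0.3058] mid [0.5719 0.3054] sil [0.5714 0.3092] 0.18
top 50 90 ztop [0.096 0.099] mean [ 0.4182 -0.3281] mid [ 0.4183 -0.3285] sil [ 0.4171 -0.3289] 0.33
top 100 109 ztop [0.115 0.119] mean [ 0.514  -0.4342] mid [ 0.5134 -0.4339] sil [ 0.5139 -0.4361] 0.25
top 250 180 ztop [0.15  0.154] mean [0.5162 0.4394] mid [0.5162 0.4391] sil [0.5173 0.4434] 0.22
top bottle 106 ztop [0.14  0.143] mean [0.4105 0.328 ] mid [0.4109 0.3282] sil [0.4099 0.3326] 0.28
top fingers pts 588 [ 0.47690981 -0.08221404  0.09000765] [0.71128469 0.1296481  0.11319231]
side 25 174 ztop [0.08  0.083] mean [0.5673 0.3073] mid [0.568  0.3063] sil [0.5687 0.3064] 0.11
side 50 93 ztop [0.093 0.097] mean [ 0.4144 -0.3263] mid [ 0.4151 -0.3286] sil [ 0.4169 -0.3309] 0.18
side 100 86 ztop [0.113 0.118] mean [ 0.5099 -0.4337] mid [ 0.5089 -0.435 ] sil [ 0.5115 -0.4376] 0.14
side 250 370 ztop [0.148 0.151] mean [0.5127 0.4406] mid [0.5141 0.4397] sil [0.5148 0.4399] 0.08
side bottle 185 ztop [0.139 0.141] mean [0.4063 0.3294] mid [0.4073 0.3278] sil [0.4116 0.3251] 0.25
side fingers pts 699 [ 0.47207772 -0.08418785  0.09000432] [0.7084759  0.1289879  0.11146519]
```

Run:
```python
import cv2
a=cv2.imread("pics/plat_top.png");b=cv2.imread("pics/plat_side.png");print(a.shape,b.shape)
```

```text
(585, 585, 3) (450, 720, 3)
```

View pics/plat_top.png

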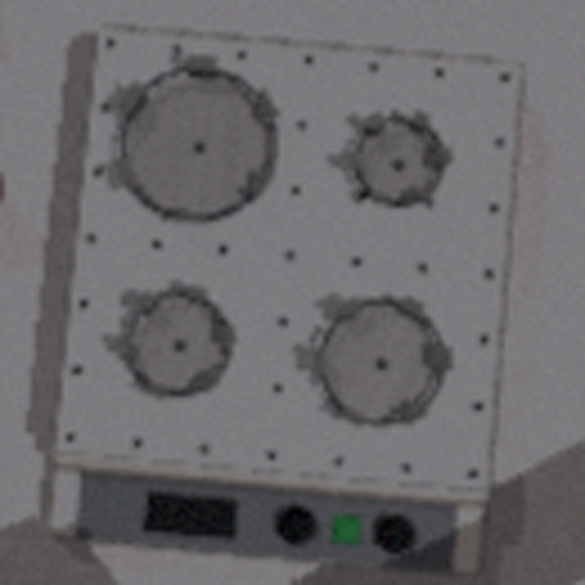

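View pics/plat_side.png

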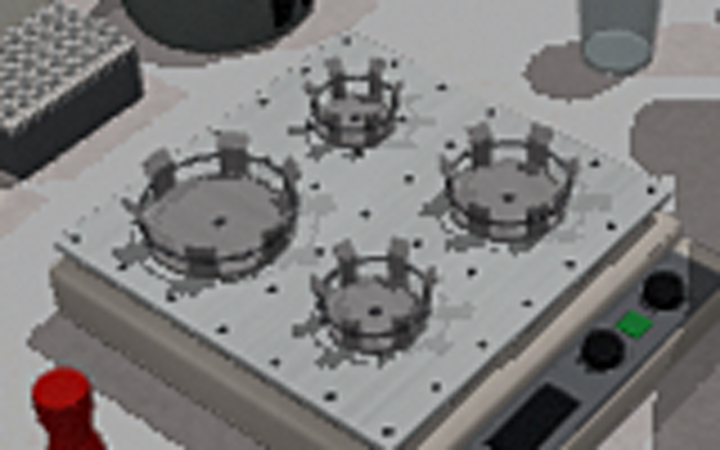

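Run:
```python
from h import *
A={"top":{"250":(199,147),"25":(398,165),"50":(179,345),"100":(381,364)},"side":{"250":(219,221),"25":(354,118),"50":(374,311),"100":(508,197)}}
O={"top":(215,140),"side":(185,155)}
R={}
L={"250":(1,1),"25":(1,-1),"50":(-1,1),"100":(-1,-1)}
for c in A:
  g=np.load(c+"0.npz")["p"].astype(np.float32).mean(2)
  X=[];Y=[]
  for k,(x,y) in A[c].items():
    u=O[c][0]+(x+.5)/4.5-.5;v=O[c][1]+(y+.5)/4.5-.5
    iu,iv=round(u),round(v);w=g[iv-3:iv+4,iu-3:iu+4];bg=np.median(w);ww=np.clip(bg-8-w,0,None)
    yy,xx=np.mgrid[-3:4,-3:4];ww=ww*(np.hypot(xx,yy)<2.6)
    su,sv=iu+(ww*xx).sum()/ww.sum(),iv+(ww*yy).sum()/ww.sum()
    P=atz(c,u,v,.079);Q=atz(c,su,sv,.079)
    print(c,k,np.round(P[:2],4),np.round(Q[:2],4))
    X.append(L[k]);Y.append(Q[:2])
  X=np.array(X)*.065;Y=np.array(Y);m=Y.mean(0);U,S,Vt=np.linalg.svd((Y-m).T@X);Rm=U@Vt
  print("fit",np.round(m,4),np.degrees(np.arctan2(Rm[1,0],Rm[0,0])),np.round(S/ (4*.065**2),3),{k:np.round(m+Rm@(np.array(L[k])*.065),4).tolist() for k in L})
```

```text
top 250 [0.6576 0.0813] [0.6574 0.0812]
top 25 [ 0.6475 -0.0485] [ 0.6477 -0.0484]
top 50 [0.5279 0.0915] [0.5278 0.091 ]
top 100 [ 0.5175 -0.0388] [ 0.5176 -0.0388]
fit [0.5876 0.0213] -4.320695676011009 [1.002 1.   ] {'250': [0.6573, 0.0812], '25': [0.6475, -0.0485], '50': [0.5277, 0.091], '100': [0.5179, -0.0387]}
side 250 [0.6544 0.0797] [0.6539 0.08  ]
side 25 [ 0.6447 -0.0494] [ 0.643  -0.0472]
side 50 [0.5254 0.0896] [0.5249 0.0893]
side 100 [ 0.5151 -0.0403] [ 0.5148 -0.0399]
fit [0.5841 0.0206] -4.180190505015772 [0.999 0.982] {'250': [0.6537, 0.0806], '25': [0.6442, -0.049], '50': [0.524, 0.0901], '100': [0.5146, -0.0395]}
```

Run:
```python
from h import *
d=np.load("top0.npz")["d"]
vv,uu=np.mgrid[:420,:560];W=unproj("top",uu,vv,d)
print("beaker",atz("top",382,199,.095), "red",atz("top",205,178,.082))
for n,u,v,z in[("purpA",118,169,.15),("purpB",107,267,.15),("grey",546,228,.17)]:print(n,atz("top",u,v,z))
for n,(u0,u1,v0,v1) in{"grey":(500,555,210,245),"beaker":(370,400,183,212),"red":(197,216,170,190),"dome":(320,378,72,130),"tips":(85,150,155,290)}.items():
  P=W[v0:v1,u0:u1].reshape(-1,3);P=P[P[:,2]>.02];print(n,np.round(P.min(0),3),np.round(P.max(0),3))
```

```text
beaker [ 0.58153508 -0.27503281  0.095     ] red [0.63777564 0.23798876 0.082     ]
purpA [0.64701439 0.46398911 0.15      ]
purpB [0.37954598 0.47824314 0.15      ]
grey [ 0.4999459  -0.69125318  0.17      ]
grey [ 0.431 -0.726  0.02 ] [ 0.538 -0.     1.211]
beaker [ 0.431 -0.328  0.02 ] [ 0.623 -0.     1.211]
red [ 0.431 -0.     0.021] [0.659 0.256 1.211]
dome [ 0.431 -0.266  0.02 ] [ 0.967 -0.     1.211]
tips [ 0.344 -0.     0.02 ] [0.686 0.502 1.211]
```

Emit:
{"api": "move_arm", "payload": {
  "series": [
    [[0,0,-0.7,0.49,0.69,-0.17,1],[0,0,-0.7,0.49,0.69,-0.17,1],[0,0,-0.7,0.49,0.69,-0.17,1],[0,0,-0.7,0.49,0.69,-0.17,1],[0,0,0,0.49,0.69,-0.17,1],[0,0,0,0.49,0.69,-0.17,1],[0,0,0,0,0,0,1]]
  ]
}}

```text
time_s: 1.98
tcp_pos: [0.4212, -0.322, 0.2301]
ee_rot: [[0.002, 0.011, 1.0], [-0.004, 1.0, -0.011], [-1.0, -0.004, 0.002]]
wrist_force: [0.0, -0.8, 0.4]
gripper_width: 0.999
```

Emit:
{"api": "move_arm", "payload": {
  "series": [
    [[0,0,0,-0.07,-0.11,-0.4,1],[0,0,0,0,0,-0.4,1],[0,0,0,0,0,0,1]]
  ]
}}

```text
time_s: 2.35
tcp_pos: [0.4172, -0.3297, 0.1825]
ee_rot: [[0.005, 0.011, 1.0], [-0.006, 1.0, -0.011], [-1.0, -0.006, 0.005]]
wrist_force: [-0.3, 0.2, 0.6]
gripper_width: 1.003
```

Run:
```python
from h import *
print(r.sense()["tcp_pos"])
o=[]
for c,(u,v) in {"top":(398,256),"side":(374,160)}.items():
    p,d=viewer.capture(c); x=p[v-45:v+45,u-45:u+45];o.append(cv2.resize(x[:,:,::-1],None,fx=4.4,fy=4.4,interpolation=cv2.INTER_CUBIC))
cv2.imwrite("pics/pre50.png",np.hstack(o))
```

```text
[ 0.41724837 -0.32974151  0.18251478]
```

View pics/pre50.png

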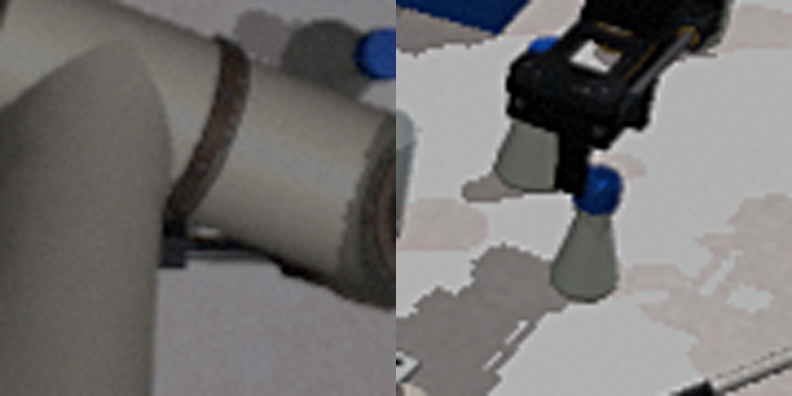

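Emit:
{"api": "move_arm", "payload": {
  "series": [
    [[0.04,0.035,0,0,0.01,-0.39,1],[0,0,0,0,0,-0.39,1],[0,0,0,0,0,0,1],[0,0,0,0,0,0,0],[0,0,0,0,0,0,0],[0,0,0,0,0,0,0],[0,0,0,0,0,0,0],[0,0,0,0,0,0,0]]
  ]
}}

```text
time_s: 3.45
tcp_pos: [0.4224, -0.3331, 0.1459]
ee_rot: [[0.019, 0.01, 1.0], [-0.01, 1.0, -0.01], [-1.0, -0.01, 0.019]]
wrist_force: [-0.0, -0.4, -0.3]
gripper_width: 0.516
```

Emit:
{"api": "move_arm", "payload": {
  "series": [
    [[0,0,0,0,0,0,0]]
  ]
}}

```text
time_s: 3.58
tcp_pos: [0.4224, -0.3331, 0.146]
ee_rot: [[0.019, 0.01, 1.0], [-0.01, 1.0, -0.01], [-1.0, -0.01, 0.019]]
wrist_force: [-0.0, 1.0, 0.1]
gripper_width: 0.4
```

Run:
```python
from h import *
s=r.sense();print(s["tcp_pos"],s["joints"],s["joint_velocities"],s["wrist_force"],s["gripper_width"])
o=[]
for c,(u,v) in {"side":(374,160)}.items():
    p,d=viewer.capture(c); x=p[v-45:v+45,u-45:u+45];o.append(cv2.resize(x[:,:,::-1],None,fx=6,fy=6,interpolation=cv2.INTER_CUBIC))
cv2.imwrite("pics/gr50.png",np.hstack(o))
```

```text
[ 0.42240994 -0.33307687  0.14595934] [-20.90044903  22.14933687 -23.49834145   0.23708572 -43.11342631
 -69.84665155] [ 0.042932   -0.0938908  -0.0552062  -0.09158844 -0.18256196  0.01914366] [-0.01636414  0.99265611  0.08280665] 0.4004823924731219
```

View pics/gr50.png

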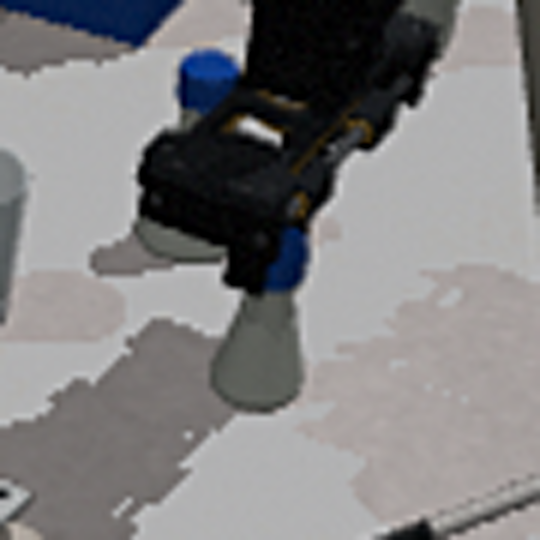

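Emit:
{"api": "move_arm", "payload": {
  "series": [
    [[0,0,0,0,0,0,0.8],[0,0,0,0,0,0,0.8],[0,0,0,0,0,0,0.8]]
  ]
}}

```text
time_s: 4.0
tcp_pos: [0.4223, -0.333, 0.1457]
ee_rot: [[0.019, 0.01, 1.0], [-0.01, 1.0, -0.01], [-1.0, -0.01, 0.019]]
wrist_force: [0.0, -0.5, -0.4]
gripper_width: 0.628
```

Emit:
{"api": "move_arm", "payload": {
  "series": [
    [[0.07,0.13,0,-0.08,0.06,0,0.8]]
  ]
}}

```text
time_s: 4.12
tcp_pos: [0.4174, -0.3293, 0.1457]
ee_rot: [[-0.0, 0.01, 1.0], [0.0, 1.0, -0.01], [-1.0, 0.0, -0.0]]
wrist_force: [0.0, -0.2, -0.4]
gripper_width: 0.736
```

Emit:
{"api": "move_arm", "payload": {
  "series": [
    [[0,0,0,0,0,0,0.8]]
  ]
}}

```text
time_s: 4.25
tcp_pos: [0.4171, -0.3291, 0.1457]
ee_rot: [[-0.001, 0.01, 1.0], [0.0, 1.0, -0.01], [-1.0, 0.0, -0.001]]
wrist_force: [0.1, 0.2, -0.3]
gripper_width: 0.779
```

Emit:
{"api": "move_arm", "payload": {
  "series": [
    [[0,0,0,0,0,-0.16,0.8],[0,0,0,0,0,0,0.8]]
  ]
}}

```text
time_s: 4.5
tcp_pos: [0.417, -0.329, 0.1353]
ee_rot: [[-0.001, 0.01, 1.0], [0.001, 1.0, -0.01], [-1.0, 0.001, -0.001]]
wrist_force: [0.0, 0.2, -0.8]
gripper_width: 0.8
```

Emit:
{"api": "move_arm", "payload": {
  "series": [
    [[0,0,0,0,0,0,0],[0,0,0,0,0,0,0],[0,0,0,0,0,0,0],[0,0,0,0,0,0,0],[0,0,0,0,0,0,0],[0,0,0,0,0,0,0]]
  ]
}}

```text
time_s: 5.25
tcp_pos: [0.4172, -0.3292, 0.1354]
ee_rot: [[-0.001, 0.01, 1.0], [0.0, 1.0, -0.01], [-1.0, 0.0, -0.001]]
wrist_force: [0.9, -0.3, -0.7]
gripper_width: 0.371
```

Emit:
{"api": "move_arm", "payload": {
  "series": [
    [[0,0,0,0,0,0.4,0],[0,0,0,0,0,0.8,0],[0,0,0,0,0,0.9,0],[0,0,0,0,0,0.6,0],[0,0,0,0.2,0.5,0,0],[0,0,0,0.23,0.8,0,0],[0,0,0,0.23,0.8,0,0],[0,0,0,0.23,0.8,0,0],[0,0,0,0.23,0.8,0,0],[0,0,0,0.23,0.8,0,0],[0,0,0,0.23,0.8,0,0],[0,0,0,0.2,0.8,0,0],[0,0,0,0.1,0.4,0,0],[0,0,0,0,0,0,0]]
  ]
}}

```text
time_s: 7.0
tcp_pos: [0.5278, 0.0748, 0.3]
ee_rot: [[-0.005, 0.014, 1.0], [0.004, 1.0, -0.013], [-1.0, 0.004, -0.005]]
wrist_force: [-0.2, -0.3, -0.3]
gripper_width: 0.369
```

Emit:
{"api": "move_arm", "payload": {
  "series": [
    [[-0.03,-0.035,0,-0.03,0.26,0,0],[0,0,0,0,0,-0.4,0],[0,0,0,0,0,-0.4,0],[0,0,0,0,0,0,0]]
  ]
}}

```text
time_s: 7.5
tcp_pos: [0.5246, 0.09, 0.2513]
ee_rot: [[0.001, 0.017, 1.0], [-0.0, 1.0, -0.017], [-1.0, -0.0, 0.001]]
wrist_force: [0.2, -0.1, -0.4]
gripper_width: 0.369
```

```bash
cat > look.py <<'E'
import sys
from h import *
# look.py name x y z : crops around world point
n=sys.argv[1];P=list(map(float,sys.argv[2:5]));hs=int(sys.argv[5]) if len(sys.argv)>5 else 45
o=[]
for c in ("top","side"):
    p,d=viewer.capture(c);u,v=map(int,proj(c,P));p=cv2.copyMakeBorder(p,60,60,60,60,cv2.BORDER_CONSTANT);x=p[v+60-hs:v+60+hs,u+60-hs:u+60+hs]
    o.append(cv2.resize(x[:,:,::-1],(395,395),interpolation=cv2.INTER_CUBIC))
cv2.imwrite(f"pics/{n}.png",np.hstack(o));s=r.sense();print(s["tcp_pos"],s["time_s"])
E
python3 look.py pl50 .526 .09 .12
```

```text
[0.52596078 0.09043666 0.25351725] 7.6
```

View pics/pl50.png

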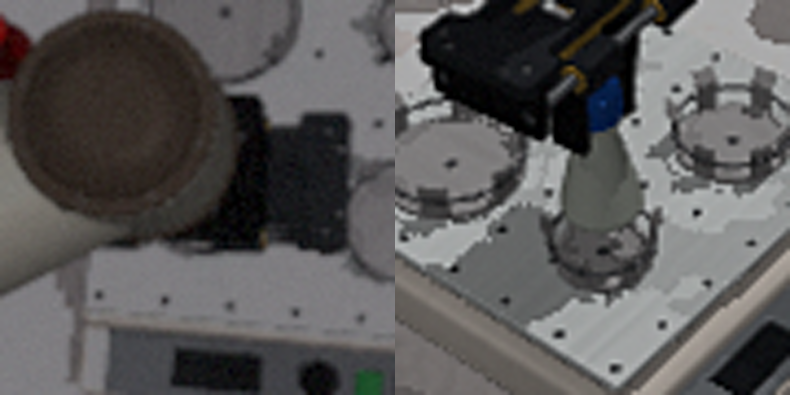

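Emit:
{"api": "move_arm", "payload": {
  "series": [
    [[0,0,0,0,0,-0.2,0],[0,0,0,0,0,-0.2,0],[0,0,0,0,0,0,0]]
  ]
}}

```text
time_s: 7.98
tcp_pos: [0.5265, 0.0904, 0.2299]
ee_rot: [[0.009, 0.017, 1.0], [0.003, 1.0, -0.017], [-1.0, 0.003, 0.009]]
wrist_force: [-0.7, -0.4, -0.9]
gripper_width: 0.37
```

Emit:
{"api": "move_arm", "payload": {
  "series": [
    [[-0.02,0.065,0,0,0,-0.13,0],[0,0,0,0,0,-0.12,0],[0,0,0,0,0,0,0]]
  ]
}}

```text
time_s: 8.35
tcp_pos: [0.5271, 0.0905, 0.2144]
ee_rot: [[0.0, 0.016, 1.0], [-0.0, 1.0, -0.016], [-1.0, -0.0, 0.0]]
wrist_force: [-0.6, -0.1, 0.2]
gripper_width: 0.367
```

Emit:
{"api": "move_arm", "payload": {
  "series": [
    [[0,0,0,0,0,-0.03,0],[0,0,0,0,0,0,0]]
  ]
}}

```text
time_s: 8.6
tcp_pos: [0.5282, 0.0906, 0.2146]
ee_rot: [[0.004, 0.015, 1.0], [-0.0, 1.0, -0.015], [-1.0, -0.0, 0.004]]
wrist_force: [-0.0, 0.8, -0.9]
gripper_width: 0.366
```

Emit:
{"api": "move_arm", "payload": {
  "series": [
    [[0,0,0,-0.03,0,0,0.45],[0,0,0,0,0,0,1],[0,0,0,0,0,0,1],[0,0,0,0,0,0,1],[0,0,0,0,0,0,1],[0,0,0,0,0,0,1]]
  ]
}}

```text
time_s: 9.35
tcp_pos: [0.5261, 0.0907, 0.2142]
ee_rot: [[0.003, 0.016, 1.0], [-0.0, 1.0, -0.016], [-1.0, 0.0, 0.003]]
wrist_force: [0.1, -0.1, 0.2]
gripper_width: 0.932
```

```bash
python3 look.py pl50b .526 .09 .12
```

```text
[0.52607393 0.0906833  0.21418455] 9.45
```

View pics/pl50b.png

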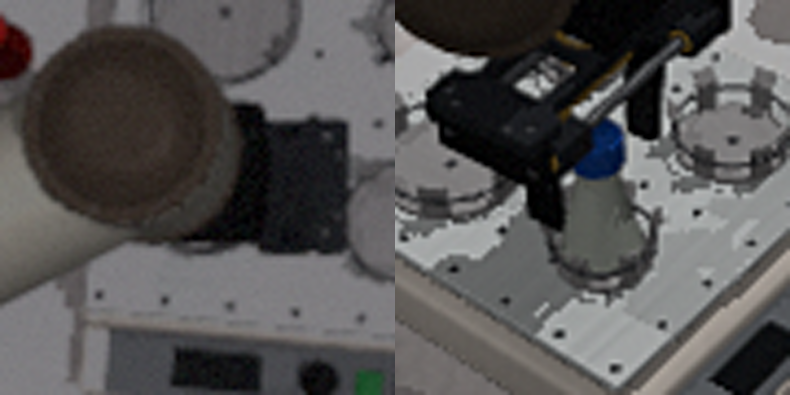

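Emit:
{"api": "move_arm", "payload": {
  "series": [
    [[0,0,0,0,0,0.5,1],[0,0,0,0,0,0.8,1],[0,0,0,0,-0.5,0.2,1],[0,0,0,-0.02,-0.9,0,1],[0,0,0,-0.02,-0.9,0,1],[0,0,0,-0.02,-0.9,0,1],[0,0,0,-0.02,-0.9,0,1],[0,0,0,-0.02,-0.9,0,1],[0,0,0,-0.02,-0.9,0,1],[0,0,0,-0.02,-0.9,-0.3,1],[0,0,0,-0.02,-0.9,-0.3,1],[0,0,0,-0.02,-0.6,-0.4,1],[0,0,0,0,0,0,1]]
  ]
}}

```text
time_s: 11.08
tcp_pos: [0.5129, -0.4229, 0.2453]
ee_rot: [[0.007, 0.012, 1.0], [-0.001, 1.0, -0.012], [-1.0, -0.001, 0.007]]
wrist_force: [0.1, 0.6, -0.0]
gripper_width: 0.998
```

Run:
```python
from h import *
p,d=viewer.capture("side");q,e=viewer.capture("top")
cv2.imwrite("pics/s2.png",p[:,:,::-1]);cv2.imwrite("pics/t2.png",q[:,:,::-1])
s=r.sense();print(s["tcp_pos"],s["ee_rot"][:,0])
```

```text
[ 0.51434237 -0.42135006  0.24845663] [ 0.01171096 -0.00373006 -0.99992447]
```

View pics/s2.png

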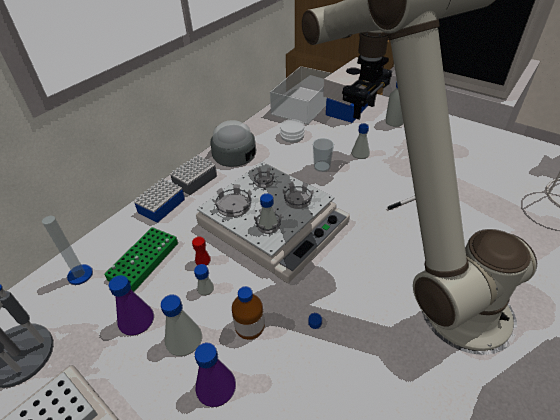

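Emit:
{"api": "move_arm", "payload": {
  "series": [
    [[0.03,0.08,0,-0.04,-0.23,-0.3,1],[0,0,0,0,0,-0.4,1],[0,0,0,0,0,-0.4,1],[0,0,0,0,0,-0.2,1],[0,0,0,0,0,0,1]]
  ]
}}

```text
time_s: 11.8
tcp_pos: [0.5139, -0.4333, 0.1703]
ee_rot: [[0.004, 0.002, 1.0], [-0.002, 1.0, -0.002], [-1.0, -0.002, 0.004]]
wrist_force: [-0.5, 0.5, -0.4]
gripper_width: 0.997
```

Emit:
{"api": "move_arm", "payload": {
  "series": [
    [[0.01,0.03,0,-0.03,-0.03,-0.23,1],[0,0,0,0,0,0,1],[0,0,0,0,0,0,0.6]]
  ]
}}

```text
time_s: 12.18
tcp_pos: [0.513, -0.4356, 0.1577]
ee_rot: [[0.003, 0.001, 1.0], [-0.002, 1.0, -0.001], [-1.0, -0.002, 0.003]]
wrist_force: [-0.4, -0.0, -0.6]
gripper_width: 0.949
```

Emit:
{"api": "move_arm", "payload": {
  "series": [
    [[0,0,0,-0.01,0,-0.02,0],[0,0,0,0,0,0,0],[0,0,0,0,0,0,0],[0,0,0,0,0,0,0],[0,0,0,0,0,0,0],[0,0,0,0,0,0,0],[0,0,0,0,0,0,0]]
  ]
}}

```text
time_s: 13.05
tcp_pos: [0.5127, -0.4359, 0.1577]
ee_rot: [[0.005, 0.001, 1.0], [-0.004, 1.0, -0.001], [-1.0, -0.004, 0.005]]
wrist_force: [0.7, -0.5, 0.3]
gripper_width: 0.366
```

Emit:
{"api": "move_arm", "payload": {
  "series": [
    [[0,0,0,0,0,0.4,0],[0,0,0,0,0,0.8,0],[0,0,0,0,0,0.9,0],[0,0,0,0,0,0.6,0],[0,0,0,0,0.5,0,0],[0,0,0,0.01,0.8,0,0],[0,0,0,0.01,0.8,0,0],[0,0,0,0.01,0.8,0,0],[0,0,0,0.01,0.8,0,0],[0,0,0,0.01,0.8,0,0],[0,0,0,0.01,0.8,0,0],[0,0,0,0,0.8,0,0],[0,0,0,0,0.3,0,0],[0,0,0,0,0,0,0]]
  ]
}}

```text
time_s: 14.8
tcp_pos: [0.511, -0.0385, 0.3195]
ee_rot: [[-0.002, 0.004, 1.0], [0.004, 1.0, -0.004], [-1.0, 0.004, -0.002]]
wrist_force: [0.3, 0.3, -1.1]
gripper_width: 0.369
```

Go down to just above the clamp (base at about 0.12).

Emit:
{"api": "move_arm", "payload": {
  "series": [
    [[-0.03,-0.01,0,0.1,0,-0.3,0],[0,0,0,0,0,-0.3,0],[0,0,0,0,0,-0.1,0],[0,0,0,0,0,0,0]]
  ]
}}

```text
time_s: 15.3
tcp_pos: [0.5169, -0.0406, 0.2768]
ee_rot: [[0.0, 0.006, 1.0], [-0.001, 1.0, -0.006], [-1.0, -0.001, 0.0]]
wrist_force: [0.1, 0.0, -0.7]
gripper_width: 0.368
```

```bash
python3 look.py pl100 .516 -.039 .12
```

```text
[ 0.51715134 -0.0404149   0.27743207] 15.4
```

View pics/pl100.png

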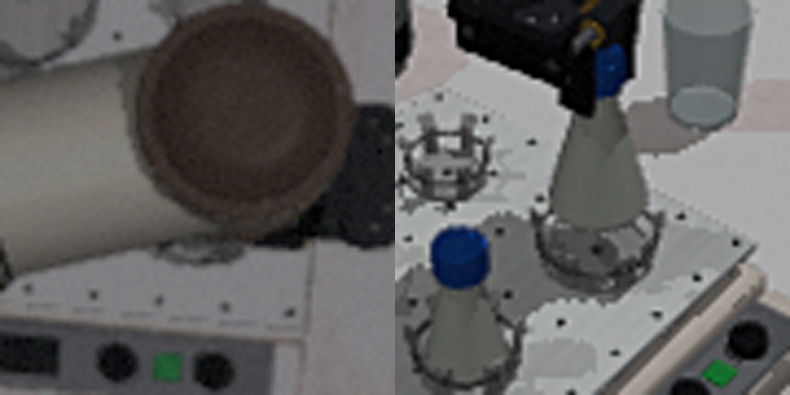

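Emit:
{"api": "move_arm", "payload": {
  "series": [
    [[0,0,0,0,0.02,-0.2,0],[0,0,0,0,0,-0.2,0],[0,0,0,0,0,0,0]]
  ]
}}

```text
time_s: 15.78
tcp_pos: [0.5172, -0.0393, 0.2526]
ee_rot: [[0.003, 0.006, 1.0], [-0.0, 1.0, -0.006], [-1.0, -0.0, 0.003]]
wrist_force: [0.3, 0.8, -1.1]
gripper_width: 0.371
```

Emit:
{"api": "move_arm", "payload": {
  "series": [
    [[0,0.02,0,0,0,-0.13,0],[0,0,0,0,0,-0.12,0],[0,0,0,0,0,0,0],[0,0,0,0,0,-0.02,0]]
  ]
}}

```text
time_s: 16.27
tcp_pos: [0.5181, -0.0392, 0.2365]
ee_rot: [[0.002, 0.005, 1.0], [-0.001, 1.0, -0.005], [-1.0, -0.001, 0.002]]
wrist_force: [-1.8, -0.9, 8.1]
gripper_width: 0.37
```

Seat contact (8 N). Release.

Emit:
{"api": "move_arm", "payload": {
  "series": [
    [[0,0,0,-0.01,0,0,0.45],[0,0,0,0,0,0,1],[0,0,0,0,0,0,1],[0,0,0,0,0,0,1],[0,0,0,0,0,0,1],[0,0,0,0,0,0,1]]
  ]
}}

```text
time_s: 17.02
tcp_pos: [0.5177, -0.0392, 0.2369]
ee_rot: [[0.004, 0.005, 1.0], [-0.0, 1.0, -0.005], [-1.0, -0.0, 0.004]]
wrist_force: [-0.3, 0.0, 0.8]
gripper_width: 0.929
```

```bash
python3 look.py pl100b .516 -.039 .12
```

```text
[ 0.5176738  -0.03914074  0.23687359] 17.125
```

View pics/pl100b.png

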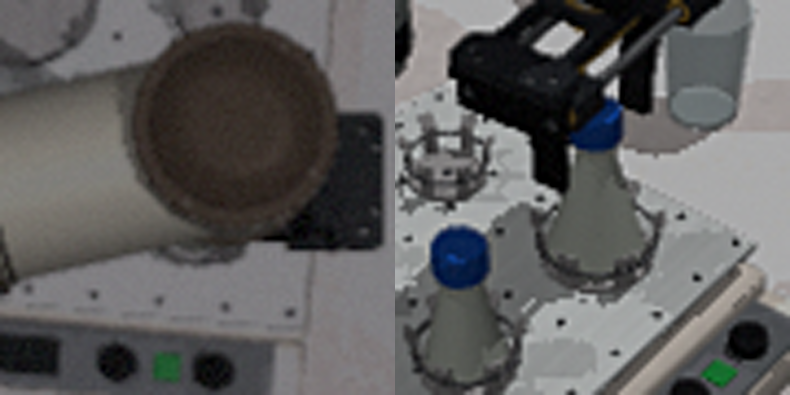

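Emit:
{"api": "move_arm", "payload": {
  "series": [
    [[0,0,0,0,0,0.5,1],[0,0,0,0,0,0.8,1],[0,0,0,0,0.3,0.1,1],[0,0,0,0.13,0.8,0,1],[0,0,0,0.13,0.8,0,1],[0,0,0,0.13,0.8,0,1],[0,0,0,0.13,0.8,0,1],[0,0,0,0.13,0.8,0,1],[0,0,0,0.13,0.8,-0.2,1],[0,0,0,0.05,0.4,-0.5,1],[0,0,0,0,0,-0.5,1],[0,0,0,0,0,0,1]]
  ]
}}

```text
time_s: 18.62
tcp_pos: [0.5633, 0.3051, 0.2423]
ee_rot: [[-0.005, 0.005, 1.0], [-0.003, 1.0, -0.005], [-1.0, -0.003, -0.005]]
wrist_force: [1.0, -0.7, 0.6]
gripper_width: 1.003
```

Emit:
{"api": "move_arm", "payload": {
  "series": [
    [[0.02,-0.035,0,0.11,0.03,-0.4,1],[0,0,0,0,0,-0.4,1],[0,0,0,0,0,-0.4,1],[0,0,0,0,0,0,1]]
  ]
}}

```text
time_s: 19.12
tcp_pos: [0.5717, 0.3078, 0.1738]
ee_rot: [[0.006, 0.004, 1.0], [0.003, 1.0, -0.004], [-1.0, 0.003, 0.006]]
wrist_force: [-0.3, -0.2, 0.5]
gripper_width: 0.995
```

```bash
python3 look.py pre25 .57 .307 .08
```

```text
[0.57292016 0.30872901 0.1763316 ] 19.225
```

View pics/pre25.png

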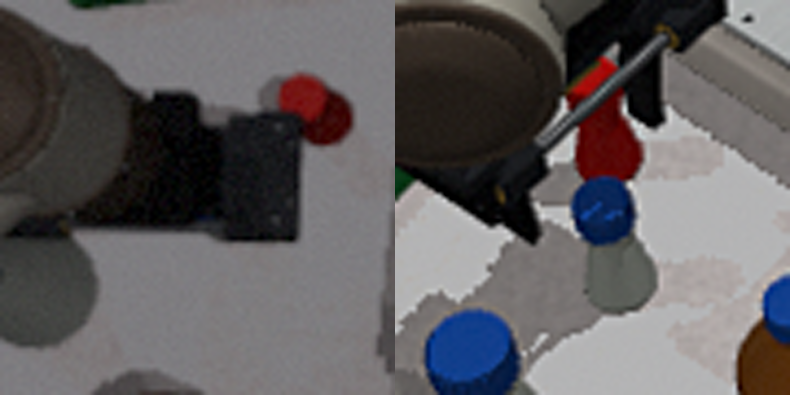

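Emit:
{"api": "move_arm", "payload": {
  "series": [
    [[-0.02,0.04,0,-0.05,-0.025,-0.4,1],[0,0,0,0,0,-0.3,1],[0,0,0,0,0,0,1]]
  ]
}}

```text
time_s: 19.6
tcp_pos: [0.5722, 0.3087, 0.1389]
ee_rot: [[0.013, 0.003, 1.0], [0.009, 1.0, -0.003], [-1.0, 0.009, 0.013]]
wrist_force: [0.5, -0.4, 0.8]
gripper_width: 0.996
```

Emit:
{"api": "move_arm", "payload": {
  "series": [
    [[-0.065,0.09,0,-0.04,-0.03,-0.15,1],[0,0,0,0,0,-0.13,1],[0,0,0,0,0,0,0.8]]
  ]
}}

```text
time_s: 19.98
tcp_pos: [0.5707, 0.3075, 0.1231]
ee_rot: [[0.003, 0.003, 1.0], [0.001, 1.0, -0.003], [-1.0, 0.001, 0.003]]
wrist_force: [-0.0, -0.3, -0.2]
gripper_width: 0.952
```

Emit:
{"api": "move_arm", "payload": {
  "series": [
    [[0,0.02,0,-0.01,-0.01,0,0],[0,0,0,0,0,0,0],[0,0,0,0,0,0,0],[0,0,0,0,0,0,0],[0,0,0,0,0,0,0],[0,0,0,0,0,0,0],[0,0,0,0,0,0,0]]
  ]
}}

```text
time_s: 20.85
tcp_pos: [0.5704, 0.3071, 0.124]
ee_rot: [[0.001, 0.002, 1.0], [0.002, 1.0, -0.002], [-1.0, 0.002, 0.001]]
wrist_force: [-0.5, 0.1, -0.6]
gripper_width: 0.37
```

Emit:
{"api": "move_arm", "payload": {
  "series": [
    [[0,0,0,0,0,0.5,0],[0,0,0,0,0,0.9,0],[0,0,0,0,0,0.9,0],[0,0,0,0,0,0.9,0],[0,0,0,0,-0.4,0.4,0],[0,0,0,0.2,-0.8,0,0],[0,0,0,0.2,-0.8,0,0],[0,0,0,0.2,-0.8,0,0],[0,0,0,0.2,-0.8,0,0],[0,0,0,0.2,-0.8,0,0],[0,0,0,0.2,-0.8,0,0],[0,0,0,0.05,-0.5,0,0],[0,0,0,0,0,0,0]]
  ]
}}

```text
time_s: 22.48
tcp_pos: [0.6432, -0.0463, 0.3447]
ee_rot: [[-0.002, 0.001, 1.0], [0.001, 1.0, -0.001], [-1.0, 0.001, -0.002]]
wrist_force: [-0.2, 0.5, -0.1]
gripper_width: 0.371
```

Emit:
{"api": "move_arm", "payload": {
  "series": [
    [[0,-0.01,0,0.05,-0.03,-0.4,0],[0,0,0,0,0,-0.6,0],[0,0,0,0,0,-0.5,0],[0,0,0,0,0,-0.1,0],[0,0,0,0,0,0,0]]
  ]
}}

```text
time_s: 23.1
tcp_pos: [0.6461, -0.0447, 0.2477]
ee_rot: [[0.003, -0.002, 1.0], [0.002, 1.0, 0.002], [-1.0, 0.002, 0.003]]
wrist_force: [0.9, -0.6, -0.1]
gripper_width: 0.369
```

```bash
python3 look.py pl25 .646 -.049 .12
```

```text
[ 0.64639135 -0.04487416  0.24848524] 23.2
```

View pics/pl25.png

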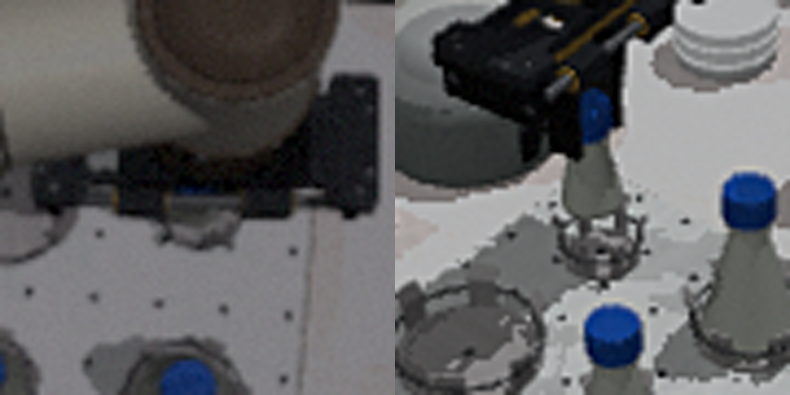

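Emit:
{"api": "move_arm", "payload": {
  "series": [
    [[-0.015,0.02,0,0,-0.07,0,0],[0,0,0,0,0,-0.2,0],[0,0,0,0,0,-0.2,0],[0,0,0,0,0,0,0]]
  ]
}}

```text
time_s: 23.7
tcp_pos: [0.6469, -0.0493, 0.2252]
ee_rot: [[0.005, -0.002, 1.0], [0.001, 1.0, 0.002], [-1.0, 0.001, 0.005]]
wrist_force: [0.3, -0.3, -0.8]
gripper_width: 0.371
```

Emit:
{"api": "move_arm", "payload": {
  "series": [
    [[-0.01,0.035,0,0,0,-0.16,0],[0,0,0,0,0,-0.15,0],[0,0,0,0,0,-0.06,0],[0,0,0,0,0,-0.02,0]]
  ]
}}

```text
time_s: 24.2
tcp_pos: [0.6481, -0.0495, 0.203]
ee_rot: [[0.003, -0.003, 1.0], [-0.002, 1.0, 0.003], [-1.0, -0.002, 0.003]]
wrist_force: [-2.9, 1.3, 6.9]
gripper_width: 0.371
```

Emit:
{"api": "move_arm", "payload": {
  "series": [
    [[0,0,0,-0.02,0,0,0.45],[0,0,0,0,0,0,1],[0,0,0,0,0,0,1],[0,0,0,0,0,0,1],[0,0,0,0,0,0,1],[0,0,0,0,0,0,1]]
  ]
}}

```text
time_s: 24.95
tcp_pos: [0.647, -0.0495, 0.2026]
ee_rot: [[0.004, -0.003, 1.0], [-0.002, 1.0, 0.003], [-1.0, -0.002, 0.004]]
wrist_force: [-0.5, -0.1, -0.3]
gripper_width: 0.929
```

```bash
python3 look.py pl25b .646 -.049 .12
```

```text
[ 0.64698241 -0.04946465  0.20267023] 25.05
```

View pics/pl25b.png

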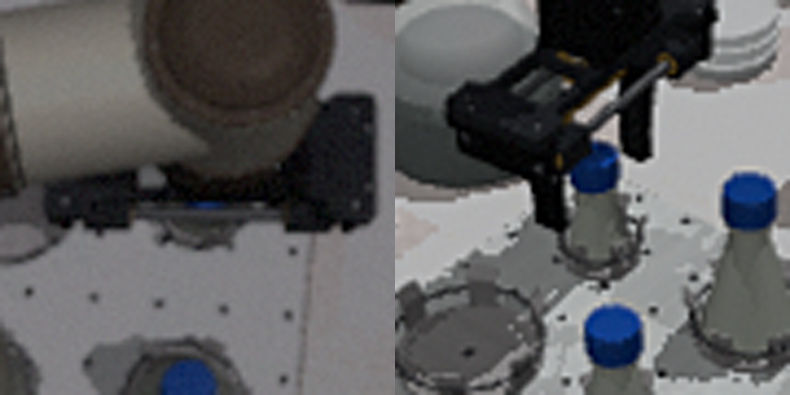

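Emit:
{"api": "move_arm", "payload": {
  "series": [
    [[0,0,0,0,0,0.6,1],[0,0,0,0,0,0.9,1],[0,0,0,0,0.3,0.4,1],[0,0,0,-0.24,0.85,0,1],[0,0,0,-0.24,0.85,0,1],[0,0,0,-0.24,0.85,0,1],[0,0,0,-0.24,0.85,0,1],[0,0,0,-0.24,0.85,0,1],[0,0,0,-0.24,0.85,0,1],[0,0,0,-0.24,0.85,0,1],[0,0,0,-0.24,0.85,0,1],[0,0,0,-0.1,0.7,0,1],[0,0,0,0,0,-0.3,1],[0,0,0,0,0,0,1]]
  ]
}}

```text
time_s: 26.8
tcp_pos: [0.5185, 0.4328, 0.302]
ee_rot: [[0.006, -0.002, 1.0], [-0.0, 1.0, 0.002], [-1.0, -0.0, 0.006]]
wrist_force: [-0.7, 0.7, 0.2]
gripper_width: 0.996
```

Emit:
{"api": "move_arm", "payload": {
  "series": [
    [[0,0.04,0,-0.06,0.12,-0.3,1],[0,0,0,0,0,-0.5,1],[0,0,0,0,0,-0.1,1],[0,0,0,0,0,0,1]]
  ]
}}

```text
time_s: 27.3
tcp_pos: [0.5156, 0.4398, 0.2477]
ee_rot: [[0.002, 0.0, 1.0], [0.002, 1.0, -0.0], [-1.0, 0.002, 0.002]]
wrist_force: [-0.1, 0.1, 1.5]
gripper_width: 1.001
```

```bash
python3 look.py pre250 .515 .44 .12
```

```text
[0.51566036 0.43993565 0.24828294] 27.4
```

View pics/pre250.png

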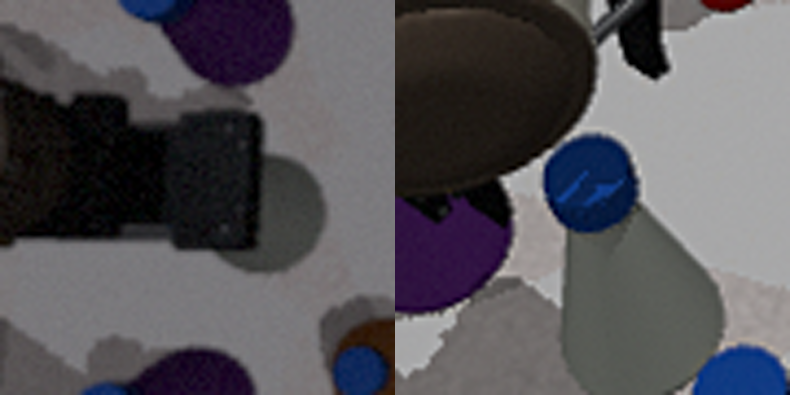

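Emit:
{"api": "move_arm", "payload": {
  "series": [
    [[-0.015,0.015,0,-0.01,0,-0.3,1],[0,0,0,0,0,-0.4,1],[0,0,0,0,0,-0.15,1],[0,0,0,0,0,0,1]]
  ]
}}

```text
time_s: 27.9
tcp_pos: [0.5154, 0.4401, 0.1966]
ee_rot: [[0.002, 0.001, 1.0], [0.004, 1.0, -0.001], [-1.0, 0.004, 0.002]]
wrist_force: [0.5, -0.2, 1.1]
gripper_width: 1.0
```

Emit:
{"api": "move_arm", "payload": {
  "series": [
    [[-0.03,0.015,0,0,0,-0.12,1],[0,0,0,0,0,0,0.8],[0,0,0,0,0,0,0],[0,0,0,0,0,0,0],[0,0,0,0,0,0,0],[0,0,0,0,0,0,0],[0,0,0,0,0,0,0],[0,0,0,0,0,0,0],[0,0,0,0,0,0,0]]
  ]
}}

```text
time_s: 29.02
tcp_pos: [0.5162, 0.4408, 0.1915]
ee_rot: [[0.003, 0.001, 1.0], [0.003, 1.0, -0.001], [-1.0, 0.003, 0.003]]
wrist_force: [0.0, -0.7, -0.4]
gripper_width: 0.461
```

Emit:
{"api": "move_arm", "payload": {
  "series": [
    [[0,0,0,0,0,0.4,0],[0,0,0,0,0,0.8,0],[0,0,0,0,0,0.9,0],[0,0,0,0,0,0.8,0],[0,0,0,0.2,-0.3,0,0],[0,0,0,0.35,-0.75,0,0],[0,0,0,0.35,-0.75,0,0],[0,0,0,0.35,-0.75,0,0],[0,0,0,0.35,-0.75,0,0],[0,0,0,0.3,-0.75,0,0],[0,0,0,0.3,-0.75,0,0],[0,0,0,0.1,-0.65,0,0],[0,0,0,0,-0.2,0,0],[0,0,0,0,0,0,0]]
  ]
}}

```text
time_s: 30.78
tcp_pos: [0.6505, 0.085, 0.3447]
ee_rot: [[-0.036, 0.004, 0.999], [-0.011, 1.0, -0.004], [-0.999, -0.011, -0.036]]
wrist_force: [0.2, 0.2, -3.0]
gripper_width: 0.465
```

Emit:
{"api": "move_arm", "payload": {
  "series": [
    [[0.08,-0.26,0,0.1,-0.07,0,0],[0,0,0,0,0,0,0]]
  ]
}}

```text
time_s: 31.02
tcp_pos: [0.6559, 0.0826, 0.3428]
ee_rot: [[-0.002, 0.002, 1.0], [0.001, 1.0, -0.002], [-1.0, 0.001, -0.002]]
wrist_force: [0.0, -0.3, -1.8]
gripper_width: 0.457
```

Emit:
{"api": "move_arm", "payload": {
  "series": [
    [[0,-0.01,0,0.01,-0.03,-0.25,0],[0,0,0,0,0,-0.25,0],[0,0,0,0,0,0,0]]
  ]
}}

```text
time_s: 31.4
tcp_pos: [0.6554, 0.083, 0.309]
ee_rot: [[-0.004, -0.0, 1.0], [0.001, 1.0, 0.0], [-1.0, 0.001, -0.004]]
wrist_force: [0.6, -0.4, -2.5]
gripper_width: 0.462
```

```bash
python3 look.py pl250 .656 .081 .14
```

```text
[0.65618725 0.0829451  0.31087709] 31.5
```

View pics/pl250.png

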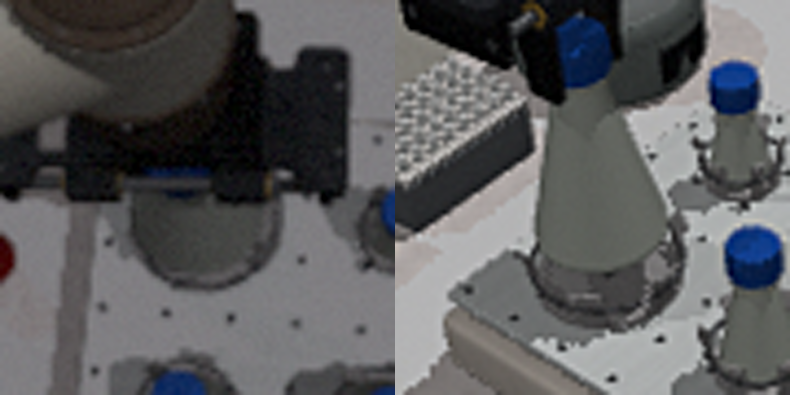

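Emit:
{"api": "move_arm", "payload": {
  "series": [
    [[0,-0.02,0,0,-0.04,0,0],[0,0,0,0,0,-0.18,0],[0,0,0,0,0,-0.18,0],[0,0,0,0,0,0,0]]
  ]
}}

```text
time_s: 32.0
tcp_pos: [0.6564, 0.0803, 0.2887]
ee_rot: [[0.004, 0.0, 1.0], [0.002, 1.0, -0.0], [-1.0, 0.002, 0.004]]
wrist_force: [0.3, -0.4, -1.0]
gripper_width: 0.461
```

Emit:
{"api": "move_arm", "payload": {
  "series": [
    [[-0.01,0.03,0,0,0,-0.13,0],[0,0,0,0,0,-0.13,0],[0,0,0,0,0,-0.05,0],[0,0,0,0,0,-0.02,0]]
  ]
}}

```text
time_s: 32.5
tcp_pos: [0.6574, 0.0801, 0.2706]
ee_rot: [[0.004, -0.001, 1.0], [-0.0, 1.0, 0.001], [-1.0, -0.0, 0.004]]
wrist_force: [-1.8, -0.2, 3.7]
gripper_width: 0.461
```

Seat contact at the expected height. Release and lift.

Emit:
{"api": "move_arm", "payload": {
  "series": [
    [[0,0,0,-0.01,0,0,0.55],[0,0,0,0,0,0,1],[0,0,0,0,0,0,1],[0,0,0,0,0,0,1],[0,0,0,0,0,0,1],[0,0,0,0,0,0,1]]
  ]
}}

```text
time_s: 33.25
tcp_pos: [0.6571, 0.0803, 0.2707]
ee_rot: [[0.005, -0.001, 1.0], [0.0, 1.0, 0.001], [-1.0, 0.0, 0.005]]
wrist_force: [0.5, 0.5, -0.5]
gripper_width: 0.973
```

Emit:
{"api": "move_arm", "payload": {
  "series": [
    [[0,0,0,0,0,0.4,1],[0,0,0,0,0,0.6,1],[0,0,0,0,0,0.6,1],[0,0,0,-0.4,0.7,0,1],[0,0,0,-0.5,0.8,0,1],[0,0,0,-0.5,0.8,0,1],[0,0,0,-0.5,0.8,0,1],[0,0,0,-0.5,0.8,0,1],[0,0,0,0,0.5,0,1],[0,0,0,0,0,0,1]]
  ]
}}

```text
time_s: 34.5
tcp_pos: [0.5074, 0.3508, 0.3691]
ee_rot: [[0.005, 0.001, 1.0], [0.002, 1.0, -0.001], [-1.0, 0.002, 0.005]]
wrist_force: [-0.2, -0.6, -0.1]
gripper_width: 1.0
```

Run:
```python
from h import *
for n in("side","top"):
    p,d=viewer.capture(n); cv2.imwrite(f"pics/{n}9.png",p[:,:,::-1]); np.savez(f"{n}9.npz",p=p,d=d)
C={"250":(.6557,.0807,.229),"25":(.646,-.049,.161),"50":(.526,.0906,.175),"100":(.5163,-.039,.195)}
vv,uu=np.mgrid[:420,:560]
for c in("top","side"):
  z=np.load(c+"9.npz");p=z["p"].astype(int);W=unproj(c,uu,vv,z["d"])
  for k,P in C.items():
    u,v=proj(c,P)
    m=(p[:,:,2]>p[:,:,0]+40)&(p[:,:,2]>p[:,:,1]+15)&(np.hypot(uu-u,vv-v)<18)
    Q=W[m];h=np.percentile(Q[:,2],95) if len(Q) else 0;t=Q[Q[:,2]>P[2]-.006]
    print(c,k,m.sum(),"top z",np.round(h,3),"exp",P[2],"xy",np.round(t.mean(0)[:2],4) if len(t) else None,"exp",P[:2])
```

```text
top 250 205 top z 0.232 exp 0.229 xy [0.6566 0.0799] exp (0.6557, 0.0807)
top 25 116 top z 0.164 exp 0.161 xy [ 0.6481 -0.0493] exp (0.646, -0.049)
top 50 122 top z 0.178 exp 0.175 xy [0.5281 0.0894] exp (0.526, 0.0906)
top 100 128 top z 0.198 exp 0.195 xy [ 0.5189 -0.0384] exp (0.5163, -0.039)
side 250 113 top z 0.411 exp 0.229 xy [0.6202 0.1053] exp (0.6557, 0.0807)
side 25 113 top z 0.162 exp 0.161 xy [ 0.6435 -0.0482] exp (0.646, -0.049)
side 50 156 top z 0.176 exp 0.175 xy [0.5242 0.0907] exp (0.526, 0.0906)
side 100 133 top z 0.196 exp 0.195 xy [ 0.5088 -0.0286] exp (0.5163, -0.039)
```

View pics/side9.png

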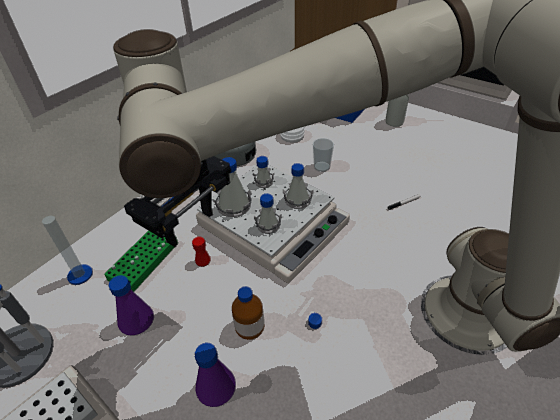

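View pics/top9.png

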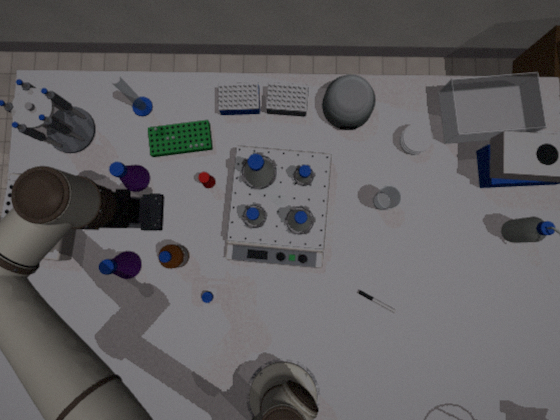

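The side view shows all four flasks upright in their clamps: 250 at (233,185), 25 at (262,170), 50 at (267,213) and 100 at (297,185). The beaker at (322,155), the bottle at (247,315) and the look-alikes haven't moved. Handing in.

```bash
python3 -c "
from station import r
print(r.finish_job())"
```

```text
the job is handed in; nothing more can be done
None
```

All four capped flasks are upright in the clamps of their own size, released, and the job was handed in at about 34.6 s. No verdict is reported back.

- **Top camera, last check:** every cap is within about 2 mm of its clamp centre. Cap tops read 3 mm above the expected height for all four, about the same high bias as on the bench.
- **Seating:** I felt seat contact at the expected height for the 25, 100 and 250 flasks (about 7, 8 and 4 N). For the 50 flask the force was not clear. Lowering it further brought it no lower, and the pictures show it down in its clamp.
- **Side camera, last check:** the 25 and 50 flasks agreed with the top view within about 3 mm. The 250 reading was useless because the gripper hid it. The side position of the 100 flask was about 13 mm off, which I put down to another flask's cap falling in the search window without checking it. Its height was right.
- **Camera disagreement:** the two cameras differ by about 3 mm in x, so I aimed at their average.
- **First grasp:** my first descent to the 50 flask stopped 10 mm high and slightly tilted. I reopened the gripper, corrected and gripped again.
- **Beaker and bottle:** in the last pictures both stand where they were, judged by eye only, and the purple and red look-alikes were not touched.

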